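# Start the closing screw of a pressure vessel and hold it

## Task

Start the closing screw of the small steel pressure vessel without crossing the thread: take the crank on top of its frame by the upright black handle, turn it backward (anticlockwise seen from above) until the screw drops into the thread, then turn it forward (clockwise) one full turn from there. Finish while still holding the handle at that point, with the crank at rest - do not let go - and leave the other things on the bench where they are.

Things in the scene. Friction and masses are not known exactly. Their poses are not given: they have to be found in the camera images.
- handle: upright round black handle of the crank, 25 mm in diameter and 52 mm tall, plain plastic, spinning freely on its pin; it is carried round with the crank but does not move up or down. Origin at the middle of its foot, z up. Its foot is 194 mm above the bench, 2 mm above the flat crank arm (20 mm wide, 10 mm thick).
- handle_center (a point): centre of the handle, half-way up it (220 mm above the bench), where it is gripped from above. It goes round a level circle of 62 mm radius about the crank's axis.
- crank_axis (a point): point on the crank's upright axis at the top of its hub, 196 mm above the bench. The crank sits on the bridge of a white steel frame (base 130 x 200 mm, two columns, bridge 162 to 176 mm above the bench) over the vessel. The frame is fixed to the bench, its place and yaw differ each time, and the crank may point any way.
- crank (a joint): turning angle of the crank in rad; it grows as the crank turns forward (clockwise seen from above) and counts on through whole turns (limits +-25). Stiff: it stays where it is left; about 2 to 3 N at the handle turn it.
- screw (a joint): depth of the screw in m, growing downward. It turns with the crank but slides in the hub and sinks by its weight. Right-hand thread, 0.009 m per turn. It starts on the thread at 0.001 to 0.004, some 0.8 to 2.8 rad short of the drop. Turned backward it climbs to near 0, then in 0.2 s drops to about 0.009; one turn forward from there it stands at 0.018. Turned back after the drop it climbs again.
- screw_head (a point): middle of the top face of the screw's steel hexagon head (34 mm across, 12 mm thick), on the crank's axis, 236 mm above the bench when the depth is 0; it sinks with the screw, so the drop can be seen as the gap between head and hub (26 mm at depth 0) shrinking by 9 mm.
- beaker_mid (a point): glass beaker, 70 mm wide, 90 mm tall, near the frame; origin half-way up
- jar_mid (a point): low amber jar with black cap, 58 mm wide, 75 mm tall, near the frame; origin half-way up
- wrench_grip (a point): steel wrench, 150 mm long, lying near the frame; point on its handle
- dish_mid (a point): white dish, 84 mm wide, 22 mm tall, near the frame; origin half-way up
- washbottle_mid (a point): white wash bottle, 160 mm tall, on the left side of the bench; origin half-way up
- reagent_mid (a point): amber reagent bottle, 200 mm tall, on the right side of the bench; origin half-way up

How it is judged:
On the way, in this order (a step that is already met when the one before it is completed fails the run):
1. turned backward, the screw drops off the thread's crest into the thread (value of joint screw between 0.0045 and 0.0088 m and velocity of joint screw above 0.02 m/s).
2. turned forward about one turn, the screw is in the thread (value of joint screw above 0.016 m), for 0.1 s.
At the end, for the whole second after the job is handed in: The screw stands one turn past the drop: depth 18 mm within 2 mm (a little under a quarter turn either way); the crank is at rest (under 0.1 rad/s) and the fingers still hold the handle (contact force over 2 N) (value of joint screw between 0.016 and 0.02 m and velocity of joint crank between -0.1 and 0.1 rad/s and contact force between handle and the fingers above 2 N); the arm keeps its last pose, push and grip.
It fails at once if the screw is driven in by much more than one turn (depth over 22.5 mm) (value of joint screw above 0.0225 m).
It fails at once if another thing on the bench is moved by more than 30 mm (distance of any of beaker_mid, jar_mid, wrench_grip, dish_mid, washbottle_mid, reagent_mid from where it was at the start of the episode above 0.03 m).
It also fails if it takes over 59 s, if anything falls off the work surface, if the arm or the gripper's body presses on something with over 40 N, if the wrist force passes 120 N, or if a joint passes its speed limit or range.

## Robot

A 6-joint arm with a two-finger parallel gripper is mounted at the origin on the work surface. World frame = base frame: x ahead of the robot, y to its left, z up, the work surface at z = 0. Lengths are in m, angles in rad, forces in N, time in s.
With the tool pointing down it reaches from about 0.375 to 0.975 m from the base axis. Payload 3.8 kg.
Tool frame: the origin (TCP) lies midway between the tips of the shut fingers; the grasp point (between the pads) lies 19 mm behind it; z points along the fingers, y is the line along which they close (so a half turn about z gives the same grasp; the last joint's range is limited). The gripper opens to 88 mm and grips with 3 to 60 N. Pads are 18 mm wide; open, the fingers measure 123 mm over their backs; the gripper's body (75 mm by 187 mm) begins 45 mm behind the grasp point.
Start: joints at [-1.191, 0.264, 1.604, -0, 1.274, -0.037], TCP at [0.273, -0.617, 0.239] pointing down, gripper open.
Joint ranges: [-2.63, 2.63], [-0.94, 2.18], [0.31, 2.57], [-1.31, 4.45], [0, 2.66], [-2.55, 2.55]. Speed limits (rad/s): [2.57, 2.57, 3.14, 3.14, 3.14, 3.14].

## Interface

Orientations are given as a rotation vector (axis times angle).
In Python, from cell import manip, inverse_kinematics, cams, order gives the robot as it stands. Calls block until the motion is done:
- manip.move_pose(position, orientation): joint-space move of the TCP to a pose.
- manip.move_linear(position, rate=0.15, rot=None): straight line of the TCP; rot=None keeps the orientation; rate is the mean speed in m/s.
- manip.set_joints(angles): joint-space move.
- manip.set_gripper(opening, force=None): finger opening in m; force is the grip in N (None keeps the last); returns when the fingers have stopped.
- manip.dwell(seconds).
- inverse_kinematics(position, orientation): joint angles nearest the present ones, or None.
- manip.state(): the state.
- cams.capture(name): name is "side" or "top"; returns a dict with "image" (384x512x3 uint8, blue, green, red), "z_map" (384x512 float32, m along the optical axis (not along the pixel's ray), 0 where there is no reading), "intrinsics" (3x3 intrinsics, pixels), "k1" (the pictures are not rectified: a ray, as slopes to the right and down, at radius r is drawn at 1 + k1 r^2 times it, then the intrinsics apply), "position" and "orientation" of the camera in the world. Camera axes: x right, y down, z forward; pixel columns grow to the right and rows downward; lengths in m; the calibration is good to about 2 mm. A picture is of the moment at which its call begins.
A pose or a line that the arm cannot do raises manip.IKError and nothing moves.
- order.close_job(): hands the job in; it is judged then, once.
The state is a dict: "clock": time; "joint_pos": joint angles; "joint_velocities": joint speeds; "tau": joint torques, N m; "tool_pos": TCP position; "tcp_rot": TCP orientation; "contact_force": force on the tool from outside, world axes, zero at the start; "moment": the same for the moment, N m; "gripper_width": finger opening in m; "grasp_force": force on a finger pad.
Only numpy, scipy, OpenCV 4.12 (cv2) and the standard library are available. Lean on these libraries where they do the work, as an engineer would, in place of code of your own. Each camera call takes 0.05 s, during which the arm holds its last target. There are 200 camera calls.

## Working session

There is one attempt and no reset: what is moved stays moved. The work goes in short steps, each a Python script; the robot and the scene stay as the last script left them, time stands still between calls to the robot, and variables do not carry over. Pictures are saved under pics/ and viewed, at most 10 in all, crops included, and the job is handed in when it is done.

```bash
mkdir -p pics; ls; cat > h.py <<'E'
import numpy as np, cv2
from scipy.spatial.transform import Rotation as R
from cell import manip, inverse_kinematics, cams, order
def rot(c):
    o=np.array(c["orientation"],float)
    return o if o.shape==(3,3) else R.from_rotvec(o).as_matrix() if o.size==3 else R.from_quat(o).as_matrix()
def ray(c,u,v):
    K=np.array(c["intrinsics"]);d=np.array([(u-K[0,2])/K[0,0],(v-K[1,2])/K[1,1]]);s=d.copy()
    for _ in range(20): s=d/(1+c["k1"]*(s@s))
    return rot(c)@np.array([s[0],s[1],1])
def atz(c,u,v,z):
    r=ray(c,u,v);p=np.array(c["position"]);return p+r*(z-p[2])/r[2]
def atd(c,u,v):
    return np.array(c["position"])+ray(c,u,v)*c["z_map"][int(v),int(u)]
def proj(c,P):
    q=rot(c).T@(np.array(P)-c["position"]);s=q[:2]/q[2];s=s*(1+c["k1"]*(s@s));K=np.array(c["intrinsics"])
    return s*[K[0,0],K[1,1]]+K[:2,2]
E
python3 - <<'E'
from h import *
import pickle
C={n:cams.capture(n) for n in("top","side")}
pickle.dump(C,open("c0.pkl","wb"))
for n in C:
    c=C[n];print(n,c["position"],c["orientation"],c["k1"],c["intrinsics"]);cv2.imwrite(f"pics/{n}0.png",cv2.resize(c["image"],(768,576)))
print(manip.state())
E
```

```text
pics
top [0.46540784 0.02105143 1.83871003] [-2.23154738  2.17782874 -0.08316887] -0.19806640802210282 [[471.69029015   0.         267.48605405]
 [  0.         471.69029015 195.73365772]
 [  0.           0.           1.        ]]
side [-0.16938765  0.76388353  0.75979391] [-0.90405164  2.25157538 -1.28706635] 0.02958054675440972 [[398.93591227   0.         251.90800079]
 [  0.         398.93591227 195.78249899]
 [  0.           0.           1.        ]]
{'clock': 0.1, 'joint_pos': array([-1.19089919e+00,  2.64635783e-01,  1.60521808e+00, -1.61762592e-05,
        1.27371316e+00, -3.69011055e-02]), 'joint_velocities': array([-0.00052591, -0.00141935, -0.00488195,  0.00024046, -0.00120626,
        0.00133761]), 'tau': array([ 1.18991440e-03, -5.03616536e+01, -3.58072186e+01,  7.31303869e-02,
        2.33676110e-02, -4.96273162e-05]), 'tool_pos': array([ 0.27301957, -0.61662331,  0.23755129]), 'tcp_rot': array([-3.07171689e+00, -6.49581767e-01,  5.52858242e-04]), 'contact_force': array([-0.16046422,  0.52854655, -0.43815898]), 'moment': array([ 0.0455187 ,  0.0303179 , -0.04523675]), 'grasp_force': 0.0, 'gripper_width': 0.08780373898934905}
```

View pics/top0.png

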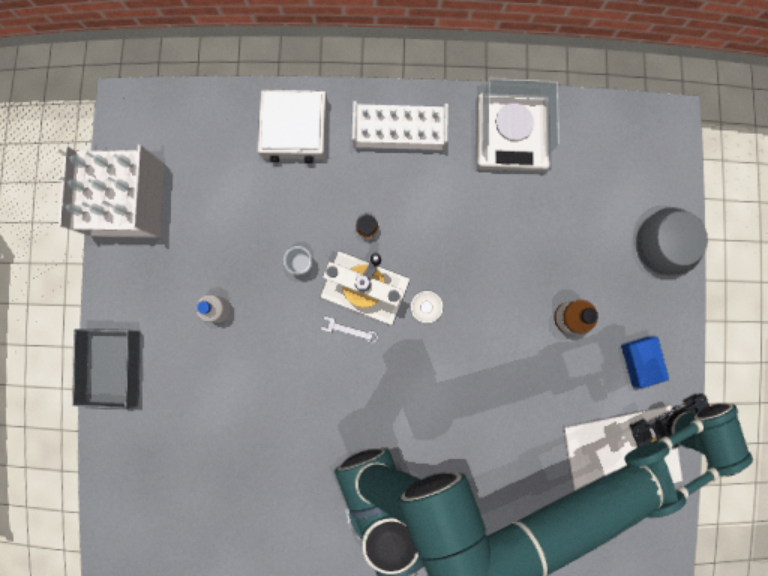

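View pics/side0.png

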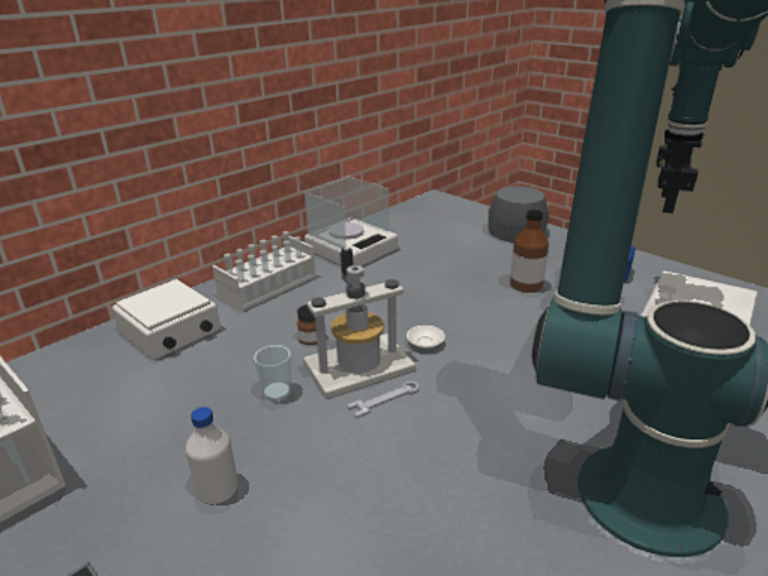

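The top view shows the handle at about (376,258) and the screw head at (363,282). The side view shows the handle at (347,262) and the head at (355,270). All are in the enlarged pictures. I'll take a closer crop next.

```bash
python3 - <<'E'
from h import *
import pickle
C=pickle.load(open("c0.pkl","rb"))
t=C["top"]["image"][155:225,205:275];s=C["side"]["image"][155:225,195:265]
cv2.imwrite("pics/crop0.png",np.hstack([cv2.resize(a,(400,400),interpolation=cv2.INTER_CUBIC) for a in(t,s)]))
E
```

```text
(no output)
```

View pics/crop0.png

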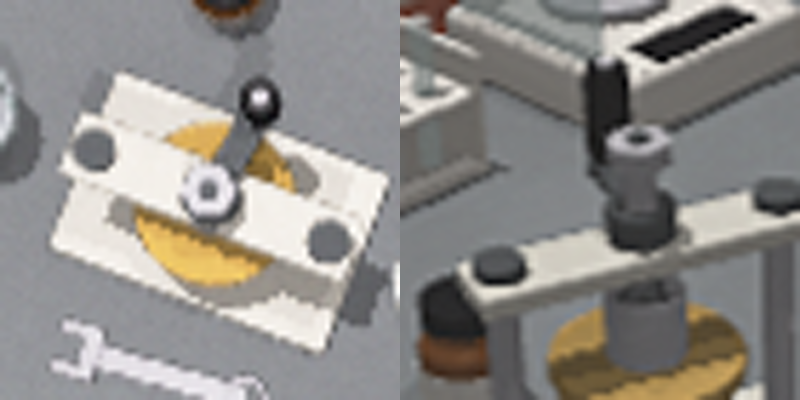

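Left crop (top): handle top at (262,100), head hole at (208,190). Right crop (side): handle top at (606,64), head top at (640,140). Next I triangulate these.

```bash
python3 - <<'E'
from h import *
import pickle
C=pickle.load(open("c0.pkl","rb"));k=400/70
T=lambda x,y:(205+x/k-.5,155+y/k-.5); S=lambda x,y:(195+(x-400)/k-.5,155+y/k-.5)
def tri(a,b):
    A=[];B=[]
    for c,p in((C["top"],a),(C["side"],b)):
        d=ray(c,*p);d/=np.linalg.norm(d);M=np.eye(3)-np.outer(d,d);A.append(M);B.append(M@c["position"])
    x,r,_,_=np.linalg.lstsq(np.vstack(A),np.hstack(B),rcond=None);return x,np.sqrt(r)
h=T(262,100);s=T(208,190)
print(tri(h,S(606,64)),tri(s,S(640,140)))
H=atz(C["top"],*h,.246);A=atz(C["top"],*s,.233);print(H,A,np.linalg.norm((H-A)[:2]))
print(atz(C["side"],*S(606,64),.246),atz(C["side"],*S(640,140),.233))
# other objects
for n,u,v,z in(("jar",367,226,.075),("beaker",298,262,.09),("knobL",T(95,148)[0]*1.5,T(95,148)[1]*1.5,.18),("knobR",T(330,240)[0]*1.5,T(330,240)[1]*1.5,.18)):print(n,atz(C["top"],u/1.5,v/1.5,z))
# feasibility
a=np.array([A[0],A[1]]);r=.062
E
```

```text
(array([0.63142771, 0.04821329, 0.2443358 ]), array([0.00195629])) (array([0.5770444 , 0.0783265 , 0.23067356]), array([4.8059349e-05]))
[0.63028564 0.04719274 0.246     ] [0.57685887 0.07821953 0.233     ] 0.06178253123902074
[0.62997597 0.05135247 0.246     ] [0.57378977 0.08136148 0.233     ]
jar [0.7282734  0.07357696 0.075     ]
beaker [0.6317705  0.24222801 0.09      ]
knobL [0.60479169 0.15061567 0.18      ]
knobR [0.55155201 0.00413828 0.18      ]
```

```bash
cat >> h.py <<'E'
AX=np.array([.5765,.079]);RAD=.062;PH0=np.radians(-29.5);Z=.203
def tool(a):
    y=np.array([np.cos(a),np.sin(a),0]);z=np.array([0,0,-1.]);return R.from_matrix(np.c_[np.cross(y,z),y,z]).as_rotvec()
def pt(ph,ax=AX,z=Z): return np.r_[ax+RAD*np.array([np.cos(ph),np.sin(ph)]),z]
E
python3 - <<'E'
from h import *
for a in(60,-120):
    o=tool(np.radians(a));q=[inverse_kinematics(pt(p),o) for p in np.radians(range(-60,360,60))]
    print(a,[None if x is None else np.round(x,2) for x in q])
a=min((60,-120),key=lambda a:abs(inverse_kinematics(pt(PH0),tool(np.radians(a)))[5]))
o=tool(np.radians(a));print(a)
s=manip.state();p=np.array(s["tool_pos"]);p[2]=.38
manip.move_linear(p,rate=.25)
manip.move_pose(pt(PH0,z=.32),o)
manip.set_gripper(.055,force=20)
c=cams.capture("side");t=cams.capture("top")
cv2.imwrite("pics/pre.png",np.hstack([cv2.resize(c["image"][120:240,170:290],(400,400)),cv2.resize(t["image"][140:240,190:290],(400,400))]))
s=manip.state();print(s["clock"],s["tool_pos"],s["contact_force"],s["moment"])
E
```

```text
60 [array([ 0.  ,  0.16,  1.79, -0.  ,  1.19, -1.05]), array([ 0.08,  0.23,  1.71, -0.  ,  1.2 , -0.96]), array([ 0.17,  0.19,  1.76, -0.  ,  1.19, -0.87]), array([ 0.19,  0.08,  1.89, -0.  ,  1.18, -0.85]), array([ 0.1 , -0.  ,  1.97, -0.  ,  1.17, -0.94]), array([ 0.  ,  0.05,  1.92, -0.  ,  1.17, -1.05]), array([ 0.  ,  0.16,  1.79, -0.  ,  1.19, -1.05])]
-120 [array([ 0.  ,  0.16,  1.79, -0.  ,  1.19,  2.1 ]), array([ 0.08,  0.23,  1.71, -0.  ,  1.2 ,  2.18]), array([ 0.17,  0.19,  1.76, -0.  ,  1.19,  2.27]), array([ 0.19,  0.08,  1.89, -0.  ,  1.18,  2.29]), array([ 0.1 , -0.  ,  1.97, -0.  ,  1.17,  2.2 ]), array([ 0.  ,  0.05,  1.92, -0.  ,  1.17,  2.1 ]), array([ 0.  ,  0.16,  1.79, -0.  ,  1.19,  2.1 ])]
60
4.2417 [0.63045805 0.04850895 0.32001533] [ 1.238779    0.42460534 -0.16560675] [-0.04801644 -0.17907521 -0.02434668]
```

View pics/pre.png

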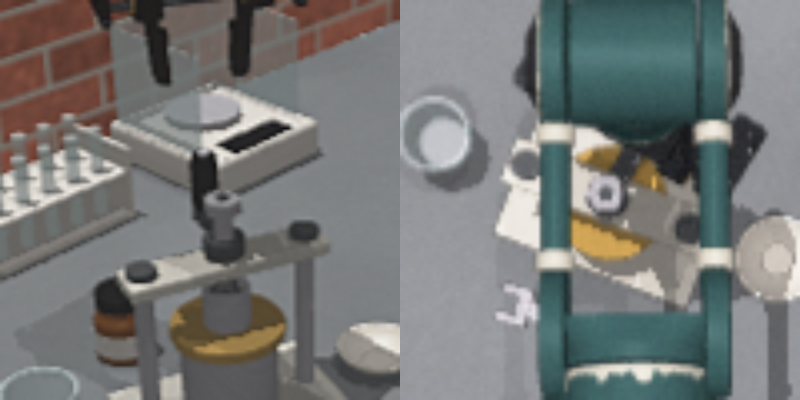

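The side view shows the fingers straddling the handle (at about (203,190) in the crop), and the screw head is clear to see. Next I lower, grip and start turning back, with force logging.

```bash
cat >> h.py <<'E'
def turn(ph0,ph1,step=.2,rate=.06,ax=AX,look=None,lim=35):
    """follow the circle from ph0 to ph1 (world angle, anticlockwise +)"""
    n=max(1,int(np.ceil(abs(ph1-ph0)/step)));out=[]
    for p in np.linspace(ph0,ph1,n+1)[1:]:
        manip.move_linear(pt(p,ax),rate=rate);s=manip.state();f=np.array(s["contact_force"])
        fr=f[0]*np.cos(p)+f[1]*np.sin(p);ft=-f[0]*np.sin(p)+f[1]*np.cos(p)
        out.append((round(p,2),round(fr,1),round(ft,1),round(f[2],1),round(s["grasp_force"],1),round(s["gripper_width"],4)))
        if look is not None: look.append((p,cams.capture("side")))
        if np.hypot(fr,ft)>lim: print("FORCE");break
    for o in out: print(*map(float,o))
    return p
E
python3 - <<'E'
from h import *
import pickle
manip.move_linear(pt(PH0),rate=.1);manip.set_gripper(0.0,force=20)
s=manip.state();print(s["contact_force"],s["gripper_width"],s["grasp_force"])
L=[(PH0,cams.capture("side"))]
p=turn(PH0,PH0+1.0,look=L);pickle.dump(L,open("L1.pkl","wb"))
print(p,manip.state()["clock"])
cv2.imwrite("pics/b1.png",np.hstack([cv2.resize(l[1]["image"][150:210,215:265],(250,300),interpolation=cv2.INTER_CUBIC) for l in(L[0],L[2],L[-1])]))
E
```

```text
[1.40246139 1.40979375 1.25246209] 0.02417314350817233 20.00010549556464
-0.31 0.5 0.5 1.9 20.0 0.024
-0.11 -0.5 1.2 3.6 20.0 0.0244
0.09 0.7 1.0 4.5 20.0 0.0245
0.29 0.6 0.8 5.2 20.0 0.024
0.49 0.8 1.7 5.9 20.0 0.0242
0.48512787066167273 8.2167
```

View pics/b1.png

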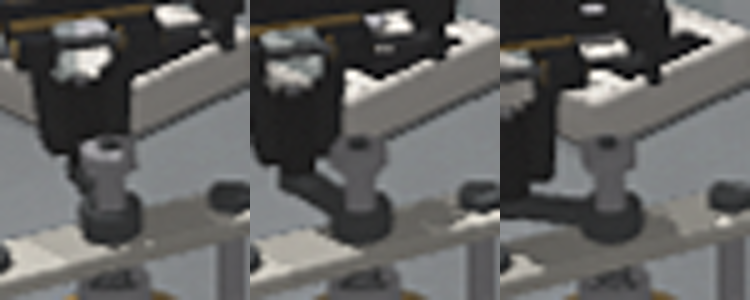

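The three crops show the crank arm following the handle. The head stays at row about 150 in each crop, so there is no drop yet. I'll continue backward.

```bash
python3 - <<'E'
from h import *
import pickle
L=[]
p=turn(PH0+1.0,PH0+2.2,look=L);pickle.dump(L,open("L2.pkl","wb"))
print(p-PH0,manip.state()["clock"])
cv2.imwrite("pics/b2.png",np.hstack([cv2.resize(l[1]["image"][155:205,220:255],(133,190),interpolation=cv2.INTER_CUBIC) for l in L]))
E
```

```text
0.66 0.3 -0.2 5.5 20.0 0.0242
0.83 0.9 -0.5 5.5 20.0 0.0245
1.0 0.1 0.3 6.8 20.0 0.0245
1.17 -1.0 1.1 6.2 20.0 0.0242
1.34 -0.9 0.4 7.2 20.0 0.0244
1.51 -1.6 0.9 7.4 20.0 0.0243
1.69 -3.4 1.5 8.8 20.0 0.0243
2.2 10.8417
```

View pics/b2.png

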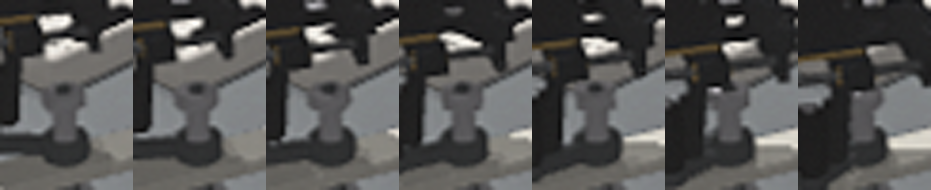

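In all seven frames the head is still high, at row about 95 with the hub at about 150, so no drop by 2.2 rad. It must come soon. I'll go on in fine steps.

```bash
python3 - <<'E'
from h import *
import pickle
L=[]
p=turn(PH0+2.2,PH0+3.0,step=.134,look=L);pickle.dump(L,open("L3.pkl","wb"))
print(p-PH0,manip.state()["clock"])
cv2.imwrite("pics/b3.png",np.hstack([cv2.resize(l[1]["image"][155:205,220:255],(133,190),interpolation=cv2.INTER_CUBIC) for l in L]))
E
```

```text
1.82 -3.5 1.5 7.5 20.0 0.0242
1.95 -5.1 0.6 6.4 20.0 0.0241
2.09 -4.9 0.5 7.4 20.0 0.0241
2.22 -5.3 0.0 5.5 20.0 0.0243
2.35 -6.2 0.3 5.2 20.0 0.0242
2.49 -7.0 0.2 3.7 20.0 0.0238
3.0 12.8917
```

View pics/b3.png

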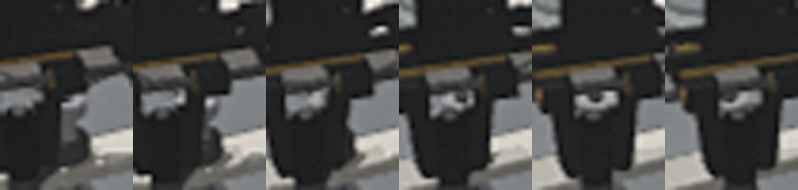

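Frames 1–2 show the head still high beside the finger, at (72,103) in its tile. After that the gripper hides it. I'll go slightly further, then return to 1.6 rad, where the head is visible, and compare.

```bash
python3 - <<'E'
from h import *
import pickle
p=turn(PH0+3.0,PH0+3.2)
L=[]
p=turn(PH0+3.2,PH0+1.514,look=L)
print(p-PH0,manip.state()["clock"])
O=pickle.load(open("L2.pkl","rb"));print(O[2][0]-PH0)
cv2.imwrite("pics/b4.png",np.hstack([cv2.resize(l[1]["image"][150:210,215:265],(250,300),interpolation=cv2.INTER_CUBIC) for l in(O[2],L[-1])]))
E
```

```text
2.59 -6.8 -0.1 4.8 20.0 0.0239
2.69 -6.6 0.3 4.6 20.0 0.0242
2.5 -6.5 -0.5 3.5 20.0 0.0241
2.31 -5.8 -1.5 4.7 20.0 0.0243
2.12 -5.4 -1.6 5.8 20.0 0.0242
1.94 -3.9 -1.0 5.4 20.0 0.0242
1.75 -3.3 -0.3 6.4 20.0 0.0244
1.56 -2.4 -0.5 5.5 20.0 0.0241
1.37 -0.7 -1.4 6.4 20.0 0.0241
1.19 0.4 -0.7 5.2 20.0 0.0241
1.0 1.4 -0.6 6.1 20.0 0.0246
1.514 16.9167
1.5142857142857142
```

View pics/b4.png

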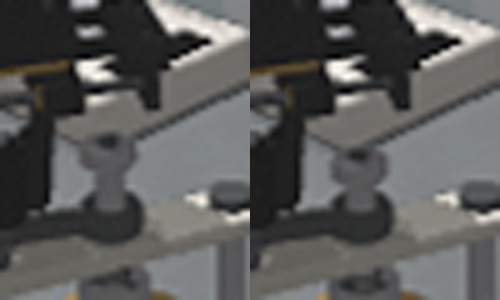

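Left (before) the head sits at row 150, right (now) at row about 165 of the crop. That is about 3 px lower, so the screw dropped at roughly 2.5–2.85 rad back. Next I turn forward to one turn past 2.68.

```bash
python3 - <<'E'
from h import *
L=[]
p=turn(PH0+1.514,PH0-2.6,step=.25,look=L)
q=turn(p,PH0+2.68-2*np.pi,step=.2,look=L)
manip.dwell(.5);s=manip.state();print(q-PH0,s["clock"],s["tool_pos"],s["contact_force"],s["grasp_force"])
cv2.imwrite("pics/b5.png",np.hstack([cv2.resize(l[1]["image"][150:210,215:265],(150,180),interpolation=cv2.INTER_CUBIC) for l in(L[0],L[6],L[-9],L[-6],L[-1])]))
E
```

```text
0.76 2.7 -0.1 5.2 20.0 0.0241
0.52 4.3 1.1 4.7 20.0 0.0246
0.27 4.2 0.3 5.4 20.0 0.0242
0.03 4.3 -0.4 4.4 20.0 0.0243
-0.21 4.3 -0.4 5.6 20.0 0.0242
-0.45 2.6 -0.7 6.1 20.0 0.0242
-0.69 1.8 -1.3 7.2 20.0 0.0243
-0.94 1.9 -1.4 7.8 20.0 0.0242
-1.18 0.2 -0.9 8.0 20.0 0.024
-1.42 -0.5 -1.0 8.5 20.0 0.0241
-1.66 -1.7 -0.8 8.5 20.0 0.0241
-1.9 -2.9 -1.1 7.9 20.0 0.0246
-2.15 -3.3 -1.3 7.3 20.0 0.0245
-2.39 -4.7 -0.1 6.5 20.0 0.0241
-2.63 -4.9 -1.6 5.4 20.0 0.0243
-2.87 -5.4 -1.7 4.8 20.0 0.0241
-3.11 -4.1 -1.4 5.5 20.0 0.024
-3.28 -3.7 -1.4 5.8 20.0 0.0242
-3.45 -3.5 -1.7 6.2 20.0 0.024
-3.62 -2.6 -0.9 6.2 20.0 0.0241
-3.78 -2.5 -1.4 7.2 20.0 0.024
-3.95 -1.2 -0.0 7.8 20.0 0.024
-4.12 -1.6 -1.6 7.3 20.0 0.0245
-3.6031853071795865 27.3167 [0.54102999 0.12984729 0.20312879] [1.49308145 0.11229967 7.74721992] 20.00082118436694
```

View pics/b5.png

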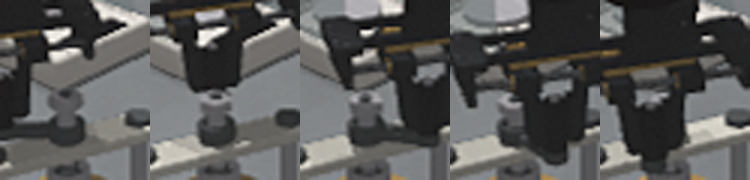

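The frames show the head sinking steadily, from row 97 to about 103, almost onto the hub. The handle is held at 20 N and the crank is at rest.

```bash
python3 -c "
from cell import order
print(order.close_job())"
```

```text
the job is handed in; nothing more can be done
None
```

I turned the crank back until the screw dropped, then forward about one full turn, and handed the job in at about 27 s still gripping the handle at 20 N; the drop angle is known only to within about 0.3 rad (hidden by the gripper), well inside the 2 mm depth tolerance, and no verdict was returned.

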